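# Bed a sample block on its parallels in the lab vise

## Task

The aluminium sample block in the vise sits high and slightly rocked, so the two bars (parallels) under it lie loose. With the shut fingers press it down, firmly but gently, over both bars until it sits level and stays clamped hard on both, so that neither slides any more; then prove it with a light lengthwise push, held for a moment, on an end of the brass bar and after that on an end of the dark steel bar. Leave both bars in place, sticking out at both ends, and leave the glassware and the weight alone.

Things in the scene. Friction and masses are not known exactly. Their poses are not given: they have to be found in the camera images.
- vise: Blue drill-press vise bolted to the bench; not to be opened. Origin: centre of its underside, z up. Base 200 (x) x 120 (y) x 14 mm. Each bar lies on spring pads (tops 25 mm up, a few N) that yield 0.5 to 7.5 mm, different each time, then meet solid packing. Jaws at x = 36 to 71 and -65 to -36, 100 mm long (y), tops 65 mm up; screw and T-bar at the -x end, to x = -130 mm.
- block: Aluminium sample block 70 (x, between the jaws) x 90 (y) x 40 mm high, 0.7 kg. Origin: centre of its underside; axes as the vise's when level. Held by jaw friction, it can only slip in z (3 to 6 N pushes it down) and rock about y. It starts 3 to 6 mm above the bars, rocked up to 0.04 rad. Seated, its top is 73 to 81 mm above the bench.
- block_top (a point): Centre of the block's top. The bars lie under its lines x = +29.5 and -29.5 mm. The push rises steeply once block, bar and packing meet. To stay clamped it needs 20 to 25 N pressed over each bar in turn; above 45 N marks it. Pressing one side can rock and loosen the other, so start in the middle or go over both again.
- brass_bar: Loose brass parallel, 10 (x) x 170 (y, lengthwise) x 16 mm high, 0.23 kg, under the block along either jaw. Origin: centre of its underside, 25 mm above the bench at first, lower once clamped. Both ends stick out past jaws and base, free to be pushed. Loose it slides at 1 to 2 N, clamped it holds a push of 2 to 3 N; over 20 N is too hard.
- steel_bar: Loose dark steel parallel, same size as the brass one, about 0.21 kg, lying likewise along the other jaw.
- beaker: Glass beaker, 68 mm across, 85 mm high, standing on the bench near one end of the vise. Origin: centre of its underside. Leave alone.
- flask: Green glass conical flask, 82 mm across, 112 mm high, near the other end of the vise. Origin: centre of its underside. Leave alone.
- weight: Brass weight with a knob, 38 mm across, 62 mm high, behind the vise. Origin: centre of its underside. Leave alone.
Things that resemble listed ones, but are neither listed nor needed, are in the scene too. There is more than one size of the brass_bar; the one meant has the size given above.

How it is judged:
By the outcome, as a careful person would: the job done as asked, in the order asked, and still so for the second after the job is handed in, with the robot touching nothing.
It also fails if it takes over 72 s, if anything falls off the work surface, if the arm or the gripper's body presses on something with over 40 N, if the wrist force passes 120 N, or if a joint passes its speed limit or range.

## Robot

A 6-joint arm with a two-finger parallel gripper is mounted at the origin on the work surface. World frame = base frame: x ahead of the robot, y to its left, z up, the work surface at z = 0. Lengths are in m, angles in rad, forces in N, time in s.
With the tool pointing down it reaches from about 0.425 to 0.95 m from the base axis. Payload 3.5 kg.
Tool frame: the origin (TCP) lies at the very end of the fingers, on their centre line; the grasp point (between the pads) lies ctrl.grip_point_offset behind it (ctrl.grip_point_offset is the distance from the TCP to the grasp point, in m); z points along the fingers, y is the direction in which the jaws open and shut (so a half turn about z gives the same grasp; the last joint's range is limited). The gripper opens to 85 mm and grips with 20 to 120 N. Pads are 22 mm wide; open, the fingers measure 114 mm over their backs; the gripper's body (76 mm by 85 mm) begins 54 mm behind the grasp point. The pads swing forward as they close: fully open they stand 13 mm farther back than shut.
Start: joints at [1.046, 0.286, 1.577, -0, 1.279, -0.15], TCP at [0.247, 0.628, 0.231] pointing down, gripper open.
Joint ranges: [-2.77, 2.77], [-0.9, 2.22], [0.21, 2.48], [-1.53, 4.67], [0.24, 2.81], [-2.84, 2.84]. Speed limits (rad/s): [2.79, 2.79, 3.14, 3.14, 3.14, 3.14].

## Interface

Orientations are given as a unit quaternion [x, y, z, w].
In Python, from plant import ctrl gives the robot as it stands.
- The arm moves only by the tool servo_tool, never from a script. Its argument "increments" is a list of rows, each a list of 5 numbers: the opening, from 0 (shut) to 1 (fully open), then the shift along the world's x, y, z in units of 40 mm (1.0 is 40 mm), then the turn about the world's z in units of 5 degrees (1.0 is 5 degrees). A call has exactly 10 rows; each row is the pose to reach, as a shift and turn from the pose measured when the call began; what a row does not reach only later rows make up. A row lasts 1/12 s, in which the tool goes at most 41.7 mm and 7.16 degrees, less where a joint would pass 70% of its speed; a pose out of reach is approached as far as the arm can. A call with a gripper value outside its range is refused whole. The fingers move at their own pace and stop on an object; "grip_force" is the grip in N (left out, the last holds). Time passes only in rows, so rows that repeat a pose let the fingers close, or fill a call up. It gives the time, the measured TCP pose, the force and the opening at its end, in the units of the state.
- ctrl.get_state(): the state, without advancing time (a new reading comes with each control period).
- ctrl.read_camera(name): name is "side" or "top" or "wrist"; returns a dict with "frame" (480x640x3 uint8, red, green, blue), "K" (3x3 intrinsics, pixels), "extrinsics" (4x4, takes a point from camera to world coordinates). Camera axes: x right, y down, z forward; pixel columns grow to the right and rows downward; lengths in m; the calibration is good to about 2 mm. A picture is of the moment at which its call begins. There is no depth.
- ctrl.sign_off(): hands the job in, once; it reports no verdict.
Trained networks look in a picture, given as the dict that the camera call returned (one of the last four; its "shot" number tells which), for a name from the list of things; names that differ only in an ending like _2 or _b are one class to them, and where a whole thing is asked for, a point or a joint stands for the part that bears it (a point fixed in the world has none). Each returns a list of dicts, best first, with "conf" (0 to 1); they miss things now and then, are a little off and sometimes report something else, mostly with a low value. They report only what shows in the picture. A call takes as long as a camera call. They do not tell look-alikes from the thing itself.
- ctrl.masks_of(picture, query): "region" (480x640 bool, what is visible of it) and "extent" ([left, top, right, bottom] in pixels, round what is visible of it).
- ctrl.landmark_of(picture, query): "centre" ([row, column] in pixels: a listed point, or the origin of a listed thing).
The state is a dict: "time": time; "qpos": joint angles; "dq": joint speeds; "joint_efforts": joint torques, N m; "eef_pos": TCP position; "tcp_rot": TCP orientation; "contact_force": force on the tool from outside, world axes, zero at the start; "wrist_torque": the same for the moment, N m; "opening": opening from 0.0 (shut) to 1.0 (fully open).
Only numpy, scipy, OpenCV 4.12 (cv2) and the standard library are available. Lean on these libraries where they do the work, as an engineer would, in place of code of your own. Each camera call takes 0.05 s, during which the arm holds its last target. There are 200 camera calls.

## Working session

There is one attempt and no reset: what is moved stays moved. The work goes in short steps, Python scripts to look and compute and a tool call to move; the robot and the scene stay as the last step left them, time stands still between calls to the robot, and variables do not carry over. Pictures are saved under pics/ and viewed, about 8 in all and at most 12, crops included, and the job is handed in when it is done.

Besides the shell and the picture viewer there is one more tool, called after "Call:" as name(argument=value, ...) on one line, values as JSON. servo_tool: Moves the arm, as the interface text tells. Its arguments: {"type":"object","properties":{"increments":{"type":"array"},"grip_force":{"type":"number"}},"required":["increments"]}

```bash
mkdir -p pics
cat > h.py <<'E'
import numpy as np, cv2
from plant import ctrl
def save(p,n): cv2.imwrite('pics/'+n,p['frame'][:,:,::-1])
def ray(p,px,z):
    K=np.array(p['K']);T=np.array(p['extrinsics'])
    d=T[:3,:3]@np.linalg.solve(K,[px[0],px[1],1]);o=T[:3,3]
    return o+d*(z-o[2])/d[2]
def proj(p,X):
    K=np.array(p['K']);T=np.array(p['extrinsics'])
    c=K@(T[:3,:3].T@(np.array(X)-T[:3,3]));return c[:2]/c[2]
E
python3 - <<'E'
from h import *
s=ctrl.get_state();print(s['time'],s['eef_pos'],s['tcp_rot'],s['contact_force'])
for n in ['top','side']:
    p=ctrl.read_camera(n);save(p,n+'0.png');print(n,np.array(p['extrinsics'])[:3,3])
    for q,z in [('vise',0),('block',.04),('block_top',.085),('brass_bar',.025),('steel_bar',.025),('beaker',0),('flask',0),('weight',0)]:
        for r in ctrl.landmark_of(p,q)[:3]:
            c=r['centre'];print(q,round(r['conf'],2),np.round(c),ray(p,(c[1],c[0]),z).round(3))
E
```

```text
0.0 [0.24673991 0.62758232 0.22993612] [ 1.86291428e-01  9.82493845e-01 -1.09759277e-03 -3.78490000e-04] [-0.22387272 -0.33306821 -0.66453215]
top [0.4822055  0.04831573 1.19164842]
vise 0.63 [283. 332.] [0.548 0.009 0.   ]
block 0.83 [285. 332.] [0.542 0.01  0.04 ]
block_top 0.96 [280. 329.] [0.55  0.017 0.085]
brass_bar 0.68 [323. 429.] [ 0.471 -0.17   0.025]
brass_bar 0.56 [174. 356.] [ 0.756 -0.04   0.025]
beaker 0.73 [290. 196.] [0.539 0.27  0.   ]
flask 0.81 [228. 466.] [ 0.652 -0.254  0.   ]
weight 0.74 [196. 297.] [0.719 0.074 0.   ]
side [0.54015044 0.82324083 0.72322238]
vise 0.57 [256. 351.] [0.546 0.01  0.   ]
block 0.96 [239. 352.] [ 0.545 -0.003  0.04 ]
block_top 0.71 [347. 349.] [0.54  0.333 0.085]
block_top 0.55 [229. 352.] [0.544 0.019 0.085]
block_top 0.23 [274. 276.] [0.689 0.167 0.085]
brass_bar 0.8 [210. 381.] [ 0.475 -0.14   0.025]
brass_bar 0.64 [243. 264.] [0.746 0.007 0.025]
brass_bar 0.48 [254. 340.] [0.57  0.034 0.025]
steel_bar 0.54 [248. 364.] [0.516 0.009 0.025]
beaker 0.87 [349. 348.] [0.543 0.274 0.   ]
beaker 0.28 [240. 353.] [ 0.542 -0.047  0.   ]
flask 0.92 [190. 315.] [ 0.652 -0.254  0.   ]
weight 0.95 [274. 274.] [0.713 0.081 0.   ]
```

View pics/top0.png

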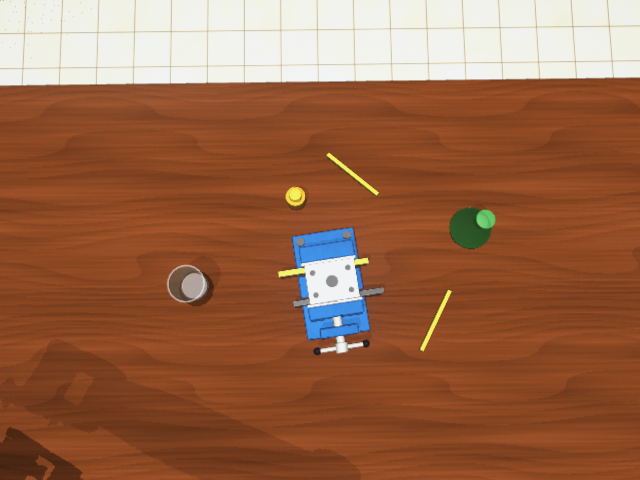

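View pics/side0.png

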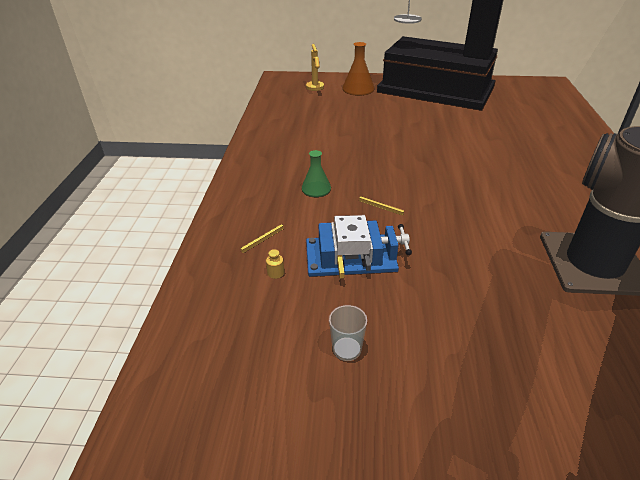

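The vise sits at about (0.55, 0.01) with a yaw of about 8°. Brass is at the +x jaw (top image, ends at (279,274) and (368,261)). Steel is at the −x jaw, nearer the robot (ends at (293,304) and (383,290)). Two loose brass bars on the bench are decoys. I'll move above the block with the fingers shut.

Call:
servo_tool(increments=[[0,0.38,-0.77,0,0.3],[0,0.75,-1.54,0,0.6],[0,1.13,-2.31,0,0.9],[0,1.5,-3.08,0,1.2],[0,1.88,-3.85,0,1.5],[0,2.25,-4.62,0,1.8],[0,2.63,-5.39,0,2.1],[0,3.0,-6.15,0,2.4],[0,3.38,-6.92,0,2.7],[0,3.75,-7.69,0,3.0]], grip_force=40)

```text
time: 1.73
eef_pos: [0.3976, 0.3191, 0.2317]
tcp_rot: [0.056, 0.998, 0.0, 0.0]
contact_force: [1.4, 0.7, 0.6]
opening: -0.0
```

Call:
servo_tool(increments=[[0,0.38,-0.77,0,0.3],[0,0.75,-1.54,0,0.6],[0,1.13,-2.31,0,0.9],[0,1.5,-3.08,0,1.2],[0,1.88,-3.85,0,1.5],[0,2.25,-4.62,0,1.8],[0,2.63,-5.39,0,2.1],[0,3.0,-6.15,0,2.4],[0,3.38,-6.92,0,2.7],[0,3.75,-7.69,0,3.0]])

```text
time: 2.57
eef_pos: [0.5481, 0.0098, 0.2319]
tcp_rot: [-0.076, 0.997, 0.0, 0.001]
contact_force: [0.7, 0.8, 0.5]
opening: -0.0
```

Run:
```python
from h import *
s=ctrl.get_state();print(s['time'],s['eef_pos'],s['tcp_rot'],s['contact_force'],ctrl.grip_point_offset)
p=ctrl.read_camera('wrist');save(p,'w1.png');print(np.array(p['extrinsics']).round(3))
for q,z in [('vise',0),('block',.044),('block_top',.085),('brass_bar',.025),('steel_bar',.025)]:
    for r in ctrl.landmark_of(p,q)[:2]:
        c=r['centre'];print(q,round(r['conf'],2),np.round(c),ray(p,(c[1],c[0]),z).round(3))
    m=ctrl.masks_of(p,q)
    if m:
        b=cv2.minAreaRect(np.argwhere(m[0]['region'])[:,::-1].astype(np.float32));B=cv2.boxPoints(b);zz={'block':.085,'vise':.014}.get(q,.041)
        print(' box',m[0]['conf'],[ray(p,x,zz).round(3).tolist() for x in B])
```

```text
2.5667 [0.54809333 0.00978176 0.23194904] [-7.56536198e-02  9.97133895e-01  2.32516561e-04  6.87008744e-04] [0.69040453 0.7978792  0.47898003] 0.0187
[[-0.15   0.944  0.293  0.474]
 [ 0.989  0.143  0.046 -0.003]
 [ 0.002  0.296 -0.955  0.373]
 [ 0.     0.     0.     1.   ]]
vise 0.82 [203. 322.] [0.549 0.012 0.   ]
 box 0.68 [[0.656, -0.044, 0.014], [0.42, -0.063, 0.014], [0.406, 0.05, 0.014], [0.639, 0.093, 0.014]]
block 0.9 [212. 322.] [0.547 0.011 0.044]
 box 0.91 [[0.517, -0.037, 0.085], [0.504, 0.05, 0.085], [0.575, 0.065, 0.085], [0.589, -0.029, 0.085]]
block_top 0.79 [228. 321.] [0.55  0.01  0.085]
 box 0.63 [[0.606, -0.033, 0.041], [0.524, -0.042, 0.041], [0.509, 0.058, 0.041], [0.59, 0.074, 0.041]]
brass_bar 0.74 [83. 95.] [ 0.478 -0.175  0.025]
 box 0.71 [[0.593, -0.057, 0.041], [0.579, -0.058, 0.041], [0.555, 0.108, 0.041], [0.569, 0.111, 0.041]]
 box 0.86 [[0.538, -0.084, 0.041], [0.526, -0.085, 0.041], [0.502, 0.081, 0.041], [0.514, 0.083, 0.041]]
```

View pics/w1.png

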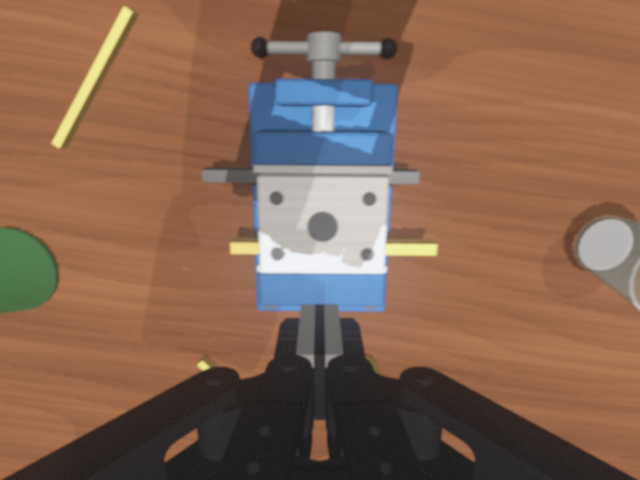

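The wrist view shows the block centred near px (322,227), with brass (row 249) on the +x side and steel (row 177) on the −x side. The tool yaw is aligned. Next I'll descend onto the middle.

Call:
servo_tool(increments=[[0,0,0.04,-0.7,0],[0,0,0.04,-1.4,0],[0,0,0.04,-2.1,0],[0,0,0.04,-2.7,0],[0,0,0.04,-3.1,0],[0,0,0.04,-3.3,0],[0,0,0.04,-3.4,0],[0,0,0.04,-3.45,0],[0,0,0.04,-3.5,0],[0,0,0.04,-3.55,0]])

```text
time: 3.95
eef_pos: [0.5484, 0.014, 0.0912]
tcp_rot: [-0.076, 0.997, -0.0, 0.002]
contact_force: [-0.3, -0.2, -0.3]
opening: 0.002
```

Call:
servo_tool(increments=[[0,0,0,-0.02,0],[0,0,0,-0.04,0],[0,0,0,-0.06,0],[0,0,0,-0.08,0],[0,0,0,-0.1,0],[0,0,0,-0.12,0],[0,0,0,-0.14,0],[0,0,0,-0.16,0],[0,0,0,-0.18,0],[0,0,0,-0.2,0]])

```text
time: 4.78
eef_pos: [0.5484, 0.014, 0.0837]
tcp_rot: [-0.076, 0.997, -0.0, 0.002]
contact_force: [-3.5, 0.1, 5.2]
opening: 0.003
```

Call:
servo_tool(increments=[[0,0,0,-0.01,0],[0,0,0,-0.02,0],[0,0,0,-0.03,0],[0,0,0,-0.04,0],[0,0,0,-0.05,0],[0,0,0,-0.06,0],[0,0,0,-0.07,0],[0,0,0,-0.08,0],[0,0,0,-0.08,0],[0,0,0,-0.08,0]])

```text
time: 5.62
eef_pos: [0.5485, 0.014, 0.0806]
tcp_rot: [-0.076, 0.997, -0.0, 0.002]
contact_force: [-2.1, 1.4, 5.1]
opening: 0.003
```

Call:
servo_tool(increments=[[0,0,0,-0.01,0],[0,0,0,-0.02,0],[0,0,0,-0.03,0],[0,0,0,-0.04,0],[0,0,0,-0.05,0],[0,0,0,-0.06,0],[0,0,0,-0.07,0],[0,0,0,-0.07,0],[0,0,0,-0.07,0],[0,0,0,-0.07,0]])

```text
time: 6.45
eef_pos: [0.5493, 0.0141, 0.0789]
tcp_rot: [-0.076, 0.997, -0.0, 0.003]
contact_force: [-2.2, 0.7, 7.9]
opening: 0.001
```

Call:
servo_tool(increments=[[0,0,0,-0.02,0],[0,0,0,-0.03,0],[0,0,0,-0.04,0],[0,0,0,-0.05,0],[0,0,0,-0.06,0],[0,0,0,-0.07,0],[0,0,0,-0.08,0],[0,0,0,-0.08,0],[0,0,0,-0.08,0],[0,0,0,-0.08,0]])

```text
time: 7.28
eef_pos: [0.5495, 0.0141, 0.0787]
tcp_rot: [-0.076, 0.997, -0.0, 0.002]
contact_force: [-9.3, 1.6, 18.9]
opening: -0.003
```

Call:
servo_tool(increments=[[0,-0.01,0,-0.07,0],[0,-0.02,0,-0.08,0],[0,-0.03,0,-0.09,0],[0,-0.03,0,-0.09,0],[0,-0.03,0,-0.1,0],[0,-0.03,0,-0.1,0],[0,-0.03,0,-0.11,0],[0,-0.03,0,-0.11,0],[0,-0.03,0,-0.11,0],[0,-0.03,0,-0.11,0]])

```text
time: 8.12
eef_pos: [0.5495, 0.0141, 0.0786]
tcp_rot: [-0.076, 0.997, -0.0, 0.002]
contact_force: [-9.4, 2.3, 23.1]
opening: 0.002
```

Call:
servo_tool(increments=[[0,0,0,0.1,0],[0,0,0,0.2,0],[0,0.2,0.02,0.2,0],[0,0.4,0.03,0.2,0],[0,0.6,0.04,0.2,0],[0,0.66,0.04,0.15,0],[0,0.66,0.04,0.1,0],[0,0.66,0.04,0.05,0],[0,0.66,0.04,0.02,0],[0,0.66,0.04,0.0,0]])

```text
time: 8.95
eef_pos: [0.5755, 0.0158, 0.0787]
tcp_rot: [-0.076, 0.997, -0.0, 0.001]
contact_force: [-3.8, 0.7, 6.1]
opening: -0.005
```

Call:
servo_tool(increments=[[0,0,0,-0.01,0],[0,0,0,-0.02,0],[0,0,0,-0.03,0],[0,0,0,-0.04,0],[0,0,0,-0.05,0],[0,0,0,-0.06,0],[0,0,0,-0.07,0],[0,0,0,-0.07,0],[0,0,0,-0.07,0],[0,0,0,-0.07,0]])

```text
time: 9.78
eef_pos: [0.5757, 0.0158, 0.0785]
tcp_rot: [-0.077, 0.997, -0.0, 0.001]
contact_force: [-6.2, 1.3, 12.8]
opening: 0.001
```

Call:
servo_tool(increments=[[0,0,0,-0.08,0],[0,0,0,-0.09,0],[0,0,0,-0.1,0],[0,0,0,-0.11,0],[0,0,0,-0.12,0],[0,0,0,-0.12,0],[0,0,0,-0.13,0],[0,0,0,-0.13,0],[0,0,0,-0.13,0],[0,0,0,-0.13,0]])

```text
time: 10.62
eef_pos: [0.5761, 0.0158, 0.0781]
tcp_rot: [-0.077, 0.997, -0.0, 0.001]
contact_force: [-10.5, 0.7, 22.5]
opening: -0.0
```

Call:
servo_tool(increments=[[0,0,0,-0.13,0],[0,0,0,-0.14,0],[0,0,0,-0.15,0],[0,0,0,-0.16,0],[0,0,0,-0.16,0],[0,0,0,-0.16,0],[0,0,0,-0.16,0],[0,0,0,-0.16,0],[0,0,0,-0.16,0],[0,0,0,-0.16,0]])

```text
time: 11.45
eef_pos: [0.5765, 0.0159, 0.0779]
tcp_rot: [-0.077, 0.997, -0.0, -0.0]
contact_force: [-13.9, 1.3, 29.8]
opening: 0.001
```

Call:
servo_tool(increments=[[0,0,0,0.15,0],[0,0,0,0.25,0],[0,-0.5,-0.1,0.25,0],[0,-1.0,-0.15,0.25,0],[0,-1.3,-0.2,0.25,0],[0,-1.4,-0.2,0.2,0],[0,-1.4,-0.2,0.14,0],[0,-1.4,-0.2,0.08,0],[0,-1.4,-0.2,0.04,0],[0,-1.4,-0.2,0.02,0]])

```text
time: 12.28
eef_pos: [0.5211, 0.0078, 0.0787]
tcp_rot: [-0.077, 0.997, -0.0, -0.0]
contact_force: [-2.8, 0.2, 5.9]
opening: -0.0
```

Call:
servo_tool(increments=[[0,0,0,-0.01,0],[0,0,0,-0.02,0],[0,0,0,-0.03,0],[0,0,0,-0.04,0],[0,0,0,-0.05,0],[0,0,0,-0.06,0],[0,0,0,-0.07,0],[0,0,0,-0.07,0],[0,0,0,-0.07,0],[0,0,0,-0.07,0]])

```text
time: 13.12
eef_pos: [0.5212, 0.0078, 0.0787]
tcp_rot: [-0.078, 0.997, -0.0, -0.002]
contact_force: [-9.3, 0.5, 17.5]
opening: 0.001
```

Call:
servo_tool(increments=[[0,0,0,-0.08,0],[0,0,0,-0.09,0],[0,0,0,-0.1,0],[0,0,0,-0.11,0],[0,0,0,-0.12,0],[0,0,0,-0.13,0],[0,0,0,-0.14,0],[0,0,0,-0.14,0],[0,0,0,-0.14,0],[0,0,0,-0.14,0]])

```text
time: 13.95
eef_pos: [0.5213, 0.0078, 0.0784]
tcp_rot: [-0.078, 0.997, -0.0, -0.005]
contact_force: [-16.9, 1.5, 31.1]
opening: -0.002
```

Call:
servo_tool(increments=[[0,0,0,0.15,0],[0,0,0,0.25,0],[0,0.5,0.1,0.25,0],[0,1.0,0.15,0.25,0],[0,1.3,0.2,0.25,0],[0,1.35,0.2,0.2,0],[0,1.35,0.2,0.14,0],[0,1.35,0.2,0.08,0],[0,1.35,0.2,0.04,0],[0,1.35,0.2,0.02,0]])

```text
time: 14.78
eef_pos: [0.5741, 0.0159, 0.0788]
tcp_rot: [-0.078, 0.997, 0.0, -0.006]
contact_force: [-3.1, -0.0, 4.3]
opening: 0.005
```

Call:
servo_tool(increments=[[0,0,0,-0.02,0],[0,0,0,-0.04,0],[0,0,0,-0.06,0],[0,0,0,-0.08,0],[0,0,0,-0.09,0],[0,0,0,-0.1,0],[0,0,0,-0.11,0],[0,0,0,-0.11,0],[0,0,0,-0.11,0],[0,0,0,-0.11,0]])

```text
time: 15.62
eef_pos: [0.5746, 0.0159, 0.0784]
tcp_rot: [-0.078, 0.997, 0.0, -0.006]
contact_force: [-7.3, 0.9, 17.8]
opening: -0.001
```

Call:
servo_tool(increments=[[0,0,0,-0.12,0],[0,0,0,-0.13,0],[0,0,0,-0.14,0],[0,0,0,-0.15,0],[0,0,0,-0.16,0],[0,0,0,-0.17,0],[0,0,0,-0.17,0],[0,0,0,-0.17,0],[0,0,0,-0.17,0],[0,0,0,-0.17,0]])

```text
time: 16.45
eef_pos: [0.5751, 0.016, 0.078]
tcp_rot: [-0.079, 0.997, 0.0, -0.006]
contact_force: [-12.6, 0.3, 27.6]
opening: 0.001
```

Call:
servo_tool(increments=[[0,0,0,0.15,0],[0,0,0,0.25,0],[0,-0.5,-0.1,0.25,0],[0,-1.0,-0.15,0.25,0],[0,-1.3,-0.2,0.25,0],[0,-1.35,-0.2,0.2,0],[0,-1.35,-0.2,0.14,0],[0,-1.35,-0.2,0.08,0],[0,-1.35,-0.2,0.04,0],[0,-1.35,-0.2,0.02,0]])

```text
time: 17.28
eef_pos: [0.5218, 0.0079, 0.0788]
tcp_rot: [-0.079, 0.997, 0.0, -0.006]
contact_force: [-1.7, 0.0, 5.5]
opening: 0.0
```

Call:
servo_tool(increments=[[0,0,0,-0.02,0],[0,0,0,-0.04,0],[0,0,0,-0.06,0],[0,0,0,-0.08,0],[0,0,0,-0.1,0],[0,0,0,-0.12,0],[0,0,0,-0.13,0],[0,0,0,-0.13,0],[0,0,0,-0.13,0],[0,0,0,-0.13,0]])

```text
time: 18.12
eef_pos: [0.5219, 0.0079, 0.0785]
tcp_rot: [-0.079, 0.997, 0.0, -0.009]
contact_force: [-14.8, 0.9, 28.0]
opening: -0.003
```

Call:
servo_tool(increments=[[0,0,0,0.6,0],[0,0,0,1.2,0],[0,0.1,0.4,1.8,0],[0,0.3,1.1,2,0],[0,0.5,1.8,2,0],[0,0.7,2.5,2,0],[0,0.85,3.0,2,0],[0,0.93,3.33,2,0],[0,0.93,3.33,2,0],[0,0.93,3.33,2,0]])

```text
time: 18.95
eef_pos: [0.5591, 0.1413, 0.1581]
tcp_rot: [-0.08, 0.997, -0.0, -0.009]
contact_force: [0.1, -0.3, -0.6]
opening: 0.003
```

Run:
```python
from h import *
s=ctrl.get_state();print(s['time'],s['eef_pos'],s['contact_force'])
for n in ['wrist','top']:
  p=ctrl.read_camera(n);save(p,n[0]+'2.png')
  for q in ['brass_bar','steel_bar']:
    for m in ctrl.masks_of(p,q)[:3]:
        B=cv2.boxPoints(cv2.minAreaRect(np.argwhere(m['region'])[:,::-1].astype(np.float32)))
        print(n,q,round(m['conf'],2),[ray(p,x,.037).round(3)[:2].tolist() for x in B])
```

```text
18.95 [0.55906372 0.14130889 0.15807509] [ 0.1126583  -0.26914001 -0.60806537]
wrist brass_bar 0.86 [[0.702, -0.065], [0.687, -0.056], [0.729, -0.004], [0.745, -0.013]]
wrist steel_bar 0.9 [[0.518, 0.052], [0.508, 0.051], [0.503, 0.085], [0.514, 0.086]]
top brass_bar 0.82 [[0.789, 0.018], [0.798, 0.01], [0.72, -0.083], [0.711, -0.076]]
top brass_bar 0.71 [[0.425, -0.147], [0.533, -0.203], [0.528, -0.212], [0.421, -0.156]]
top brass_bar 0.47 [[0.572, 0.095], [0.595, -0.054], [0.584, -0.055], [0.561, 0.093]]
top steel_bar 0.69 [[0.514, 0.084], [0.538, -0.083], [0.528, -0.084], [0.503, 0.082]]
```

View pics/w2.png

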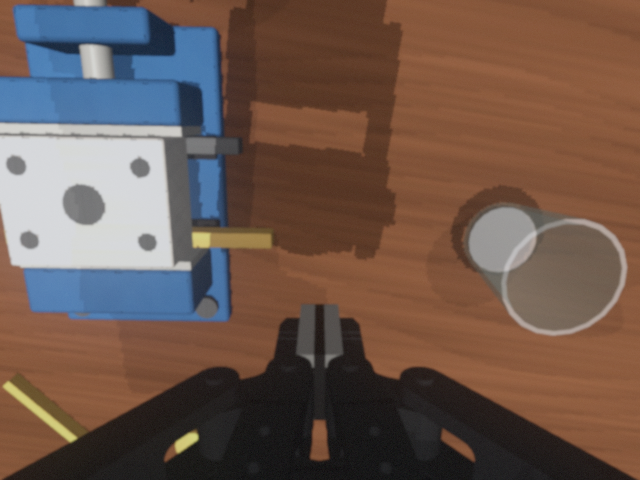

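The wrist view shows the brass end at px (272,238) and the beaker well clear to the right at about (560,270). I'll descend in line with the brass bar and then approach along −v slowly.

Call:
servo_tool(increments=[[0,0,0.02,-0.5,0],[0,0,0.04,-1.1,0],[0,0,0.04,-1.8,0],[0,0,0.04,-2.4,0],[0,0,0.04,-2.8,0],[0,0,0.04,-3.1,0],[0,0,0.04,-3.25,0],[0,0,0.04,-3.3,0],[0,0,0.04,-3.3,0],[0,0,0.04,-3.3,0]])

```text
time: 20.08
eef_pos: [0.56, 0.1418, 0.0277]
tcp_rot: [-0.079, 0.997, 0.0, -0.008]
contact_force: [-0.2, -0.3, -0.6]
opening: 0.005
```

Call:
servo_tool(increments=[[0,0.005,-0.03,0,0],[0,0.01,-0.06,0,0],[0,0.013,-0.09,0,0],[0,0.017,-0.12,0,0],[0,0.02,-0.15,0,0],[0,0.025,-0.18,0,0],[0,0.03,-0.2,0,0],[0,0.03,-0.22,0,0],[0,0.035,-0.24,0,0],[0,0.035,-0.25,0,0]])

```text
time: 20.92
eef_pos: [0.5615, 0.1317, 0.0277]
tcp_rot: [-0.079, 0.997, 0.0, -0.008]
contact_force: [-1.2, -0.0, 0.4]
opening: 0.004
```

Call:
servo_tool(increments=[[0,0,-0.01,0,0],[0,0,-0.02,0,0],[0,0,-0.03,0,0],[0,0.005,-0.04,0,0],[0,0.01,-0.05,0,0],[0,0.01,-0.06,0,0],[0,0.01,-0.07,0,0],[0,0.01,-0.075,0,0],[0,0.01,-0.075,0,0],[0,0.01,-0.075,0,0]])

```text
time: 21.75
eef_pos: [0.5619, 0.1287, 0.0277]
tcp_rot: [-0.079, 0.997, 0.0, -0.008]
contact_force: [-0.4, 0.5, 0.0]
opening: -0.004
```

Run:
```python
from h import *
s=ctrl.get_state();print(s['time'],s['eef_pos'],s['contact_force'])
p=ctrl.read_camera('side')
save(p,'s3.png');f=p['frame'][170:330,270:430,::-1];cv2.imwrite('pics/s3c.png',cv2.resize(f,(800,600)[:1]*1+(600,),None) if 0 else cv2.resize(f,(600,600),interpolation=cv2.INTER_CUBIC))
```

```text
21.75 [0.5618572  0.12866258 0.02769523] [-0.3524157   0.54027337  0.00517124]
```

View pics/s3c.png

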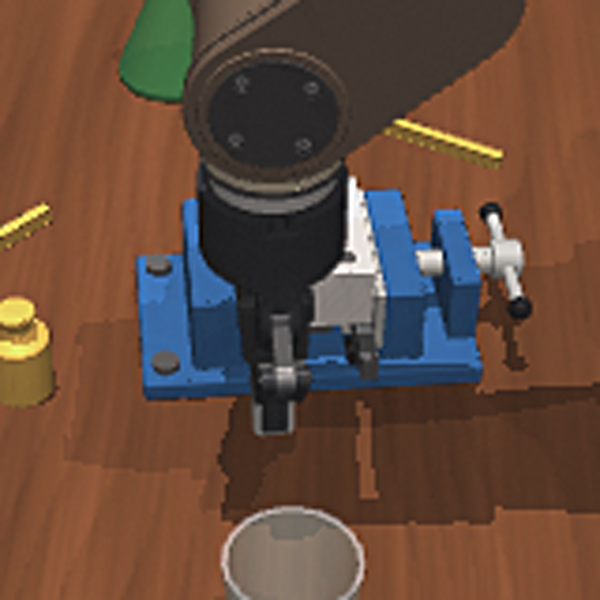

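The side view shows the fingertips at crop px (273,415) in front of the brass bar end. The steel end is visible at (368,360), and the beaker is clear. I'll keep approaching.

Call:
servo_tool(increments=[[0,0,-0.01,0,0],[0,0,-0.02,0,0],[0,0,-0.03,0,0],[0,0.005,-0.04,0,0],[0,0.01,-0.05,0,0],[0,0.01,-0.06,0,0],[0,0.01,-0.07,0,0],[0,0.01,-0.075,0,0],[0,0.01,-0.075,0,0],[0,0.01,-0.075,0,0]])

```text
time: 22.63
eef_pos: [0.5622, 0.1257, 0.0277]
tcp_rot: [-0.079, 0.997, 0.0, -0.008]
contact_force: [0.2, -0.6, 0.4]
opening: 0.004
```

Call:
servo_tool(increments=[[0,0,-0.01,0,0],[0,0,-0.02,0,0],[0,0,-0.03,0,0],[0,0.005,-0.04,0,0],[0,0.01,-0.05,0,0],[0,0.01,-0.06,0,0],[0,0.01,-0.07,0,0],[0,0.01,-0.075,0,0],[0,0.01,-0.075,0,0],[0,0.01,-0.075,0,0]])

```text
time: 23.47
eef_pos: [0.5624, 0.1237, 0.0277]
tcp_rot: [-0.078, 0.997, 0.001, -0.008]
contact_force: [-1.4, 4.7, 0.0]
opening: -0.0
```

Call:
servo_tool(increments=[[0,0,-0.013,0,0],[0,0,-0.013,0,0],[0,0,-0.013,0,0],[0,0,-0.013,0,0],[0,0,-0.013,0,0],[0,0,-0.013,0,0],[0,0,-0.013,0,0],[0,0,-0.013,0,0],[0,0,-0.013,0,0],[0,0,-0.013,0,0]])

```text
time: 24.3
eef_pos: [0.5624, 0.1237, 0.0277]
tcp_rot: [-0.078, 0.997, 0.002, -0.008]
contact_force: [0.5, 5.7, -0.4]
opening: 0.002
```

It held 5–6 N for about 0.8 s without moving (y steady at 0.1237). I'll back off and go to the −y end of the steel bar.

Call:
servo_tool(increments=[[0,-0.02,0.15,0,0],[0,-0.05,0.3,0,0],[0,-0.05,0.3,0.4,0],[0,-0.05,0.3,1.2,0],[0,-0.05,0.3,2.0,0],[0,-0.05,0.3,2.7,0],[0,-0.1,0,2.8,0],[0,-0.2,-0.8,2.8,0],[0,-0.3,-1.6,2.8,0],[0,-0.3,-2.4,2.8,0]])

```text
time: 25.13
eef_pos: [0.5492, 0.0265, 0.1393]
tcp_rot: [-0.079, 0.997, 0.001, -0.008]
contact_force: [0.3, 0.4, -0.7]
opening: 0.005
```

Run:
```python
from h import *
s=ctrl.get_state();p0=s['eef_pos'];print(s['time'],p0,s['contact_force'])
print('to go units',(np.array([.5358,-.1130,.0265])-p0)/.04)
p=ctrl.read_camera('top')
for q in ['brass_bar','steel_bar']:
    for m in ctrl.masks_of(p,q)[:3]:
        B=cv2.boxPoints(cv2.minAreaRect(np.argwhere(m['region'])[:,::-1].astype(np.float32)))
        print(q,round(m['conf'],2),[ray(p,x,.037).round(3)[:2].tolist() for x in B])
```

```text
25.1333 [0.54924313 0.02650163 0.13925042] [ 0.27873151  0.39255948 -0.65998955]
to go units [-0.33607821 -3.48754064 -2.81876053]
brass_bar 0.82 [[0.789, 0.018], [0.797, 0.012], [0.721, -0.08], [0.712, -0.074]]
brass_bar 0.8 [[0.426, -0.147], [0.532, -0.203], [0.527, -0.212], [0.421, -0.156]]
steel_bar 0.65 [[0.517, 0.061], [0.538, -0.085], [0.528, -0.086], [0.507, 0.06]]
```

Call:
servo_tool(increments=[[0,-0.1,-0.7,0,0],[0,-0.15,-1.5,0,0],[0,-0.2,-2.3,0,0],[0,-0.3,-3.0,0,0],[0,-0.34,-3.49,0,0],[0,-0.34,-3.49,-0.6,0],[0,-0.34,-3.49,-1.4,0],[0,-0.34,-3.49,-2.2,0],[0,-0.34,-3.49,-2.7,0],[0,-0.34,-3.49,-2.8,0]])

```text
time: 26.12
eef_pos: [0.5327, -0.112, 0.0221]
tcp_rot: [-0.077, 0.997, 0.003, -0.013]
contact_force: [-1.4, -0.4, 0.3]
opening: -0.004
```

Call:
servo_tool(increments=[[0,0,0.02,0,0],[0,-0.005,0.05,0,0],[0,-0.01,0.08,0,0],[0,-0.015,0.1,0,0],[0,-0.015,0.12,0,0],[0,-0.02,0.13,0,0],[0,-0.02,0.15,0,0],[0,-0.02,0.15,0,0],[0,-0.02,0.15,0,0],[0,-0.02,0.15,0,0]])

```text
time: 26.95
eef_pos: [0.532, -0.106, 0.0222]
tcp_rot: [-0.077, 0.997, 0.003, -0.013]
contact_force: [0.1, 0.1, 0.5]
opening: -0.0
```

Call:
servo_tool(increments=[[0,0.04,0,0.06,0],[0,0.07,0,0.12,0],[0,0.07,0.02,0.12,0],[0,0.07,0.04,0.12,0],[0,0.07,0.06,0.12,0],[0,0.065,0.08,0.12,0],[0,0.065,0.1,0.12,0],[0,0.065,0.1,0.12,0],[0,0.065,0.1,0.12,0],[0,0.065,0.1,0.12,0]])

```text
time: 27.78
eef_pos: [0.5345, -0.102, 0.0269]
tcp_rot: [-0.077, 0.997, 0.003, -0.013]
contact_force: [-0.1, -0.0, -0.3]
opening: 0.001
```

Call:
servo_tool(increments=[[0,0,0.01,0,0],[0,0,0.015,0,0],[0,0,0.02,0,0],[0,0,0.025,0,0],[0,-0.005,0.03,0,0],[0,-0.005,0.035,0,0],[0,-0.005,0.04,0,0],[0,-0.005,0.045,0,0],[0,-0.005,0.05,0,0],[0,-0.005,0.05,0,0]])

```text
time: 28.62
eef_pos: [0.5343, -0.1, 0.0269]
tcp_rot: [-0.077, 0.997, 0.003, -0.013]
contact_force: [-0.1, -0.5, -0.2]
opening: -0.004
```

Call:
servo_tool(increments=[[0,0,0.005,0,0],[0,0,0.01,0,0],[0,0,0.015,0,0],[0,0,0.02,0,0],[0,0,0.025,0,0],[0,0,0.03,0,0],[0,0,0.035,0,0],[0,-0.005,0.04,0,0],[0,-0.005,0.045,0,0],[0,-0.005,0.05,0,0]])

```text
time: 29.45
eef_pos: [0.5341, -0.0979, 0.0269]
tcp_rot: [-0.077, 0.997, 0.003, -0.013]
contact_force: [-0.5, 0.0, -0.5]
opening: 0.002
```

Call:
servo_tool(increments=[[0,0,0.005,0,0],[0,0,0.01,0,0],[0,0,0.015,0,0],[0,0,0.02,0,0],[0,0,0.025,0,0],[0,0,0.03,0,0],[0,0,0.035,0,0],[0,-0.005,0.04,0,0],[0,-0.005,0.045,0,0],[0,-0.005,0.05,0,0]])

```text
time: 30.28
eef_pos: [0.5342, -0.0974, 0.0271]
tcp_rot: [-0.077, 0.997, 0.002, -0.012]
contact_force: [-0.2, -6.8, -1.4]
opening: -0.003
```

Contact at about 7 N with the bar unmoved. I'll hold at a lighter level.

Call:
servo_tool(increments=[[0,0,0.005,0,0],[0,0,0.005,0,0],[0,0,0.005,0,0],[0,0,0.005,0,0],[0,0,0.005,0,0],[0,0,0.005,0,0],[0,0,0.005,0,0],[0,0,0.005,0,0],[0,0,0.005,0,0],[0,0,0.005,0,0]])

```text
time: 31.12
eef_pos: [0.5342, -0.0975, 0.0271]
tcp_rot: [-0.078, 0.997, 0.001, -0.012]
contact_force: [-0.5, -5.4, -1.0]
opening: 0.0
```

Held at 5.4 N and steady (y −0.0975). I'll back off, rise clear and check.

Call:
servo_tool(increments=[[0,0.02,-0.15,0,0],[0,0.05,-0.3,0,0],[0,0.05,-0.35,0.4,0],[0,0.05,-0.35,1.2,0],[0,0.05,-0.35,2.0,0],[0,0.05,-0.35,2.8,0],[0,0.05,-0.35,3.6,0],[0,0.05,-0.35,4.4,0],[0,0,0.5,5.0,0],[0,0,1.2,5.2,0]])

```text
time: 31.95
eef_pos: [0.5363, -0.0495, 0.2407]
tcp_rot: [-0.076, 0.997, 0.001, -0.008]
contact_force: [0.4, 0.1, 0.5]
opening: 0.002
```

Call:
servo_tool(increments=[[0,0,0.5,0,0],[0,0,1.0,0,0],[0,0,1.3,0,0],[0,0,1.5,0,0],[0,0,1.5,0,0],[0,0,1.5,0,0],[0,0,1.5,0,0],[0,0,1.5,0,0],[0,0,1.5,0,0],[0,0,1.5,0,0]])

```text
time: 32.78
eef_pos: [0.5363, 0.0098, 0.2406]
tcp_rot: [-0.076, 0.997, 0.001, -0.008]
contact_force: [0.3, -0.1, 0.8]
opening: 0.0
```

Run:
```python
from h import *
s=ctrl.get_state();print(s['time'],s['eef_pos'],s['contact_force'])
for n in ['wrist','top']:
  p=ctrl.read_camera(n);save(p,n[0]+'4.png')
  for q in ['brass_bar','steel_bar','block']:
    for m in ctrl.masks_of(p,q)[:3]:
        B=cv2.boxPoints(cv2.minAreaRect(np.argwhere(m['region'])[:,::-1].astype(np.float32)))
        print(n,q,round(m['conf'],2),[ray(p,x,.037 if q!='block' else .078).round(3)[:2].tolist() for x in B])
```

```text
32.7833 [0.53630111 0.00984055 0.24061198] [ 0.25238674 -0.11088117  0.77152869]
wrist brass_bar 0.74 [[0.58, -0.059], [0.555, 0.108], [0.57, 0.111], [0.595, -0.057]]
wrist brass_bar 0.43 [[0.606, -0.034], [0.524, -0.042], [0.511, 0.058], [0.592, 0.072]]
wrist steel_bar 0.94 [[0.538, -0.085], [0.526, -0.086], [0.502, 0.081], [0.514, 0.083]]
wrist steel_bar 0.64 [[0.643, -0.04], [0.425, -0.059], [0.41, 0.047], [0.627, 0.086]]
wrist block 0.76 [[0.59, -0.03], [0.517, -0.037], [0.505, 0.051], [0.577, 0.064]]
wrist block 0.74 [[0.431, -0.053], [0.417, 0.04], [0.606, 0.078], [0.623, -0.033]]
top brass_bar 0.88 [[0.789, 0.019], [0.798, 0.012], [0.718, -0.082], [0.71, -0.075]]
top brass_bar 0.77 [[0.425, -0.147], [0.532, -0.204], [0.528, -0.213], [0.42, -0.156]]
top brass_bar 0.64 [[0.57, 0.11], [0.573, 0.086], [0.563, 0.085], [0.56, 0.108]]
top block 0.67 [[0.525, 0.053], [0.525, 0.023], [0.508, 0.023], [0.509, 0.053]]
```

View pics/w4.png

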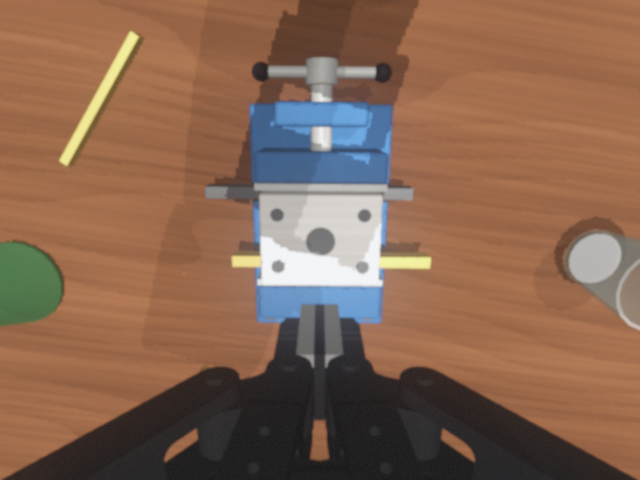

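Both bars are still in place and stick out at both ends (brass at row 262, steel at row 192), within about 1 mm of where they started. Nothing else has moved, so I'll hand it in.

```bash
python3 -c "
from plant import ctrl
print(ctrl.sign_off())"
```

```text
the job is handed in; nothing more can be done
None
```

The block is pressed down and clamped on both bars, and neither bar moved when pushed. I handed the job in at about 33 s with the arm clear and touching nothing.

- **Pressing:** With the fingers shut, I pressed the block in the middle to about 23 N, then over brass (30 N), steel (31 N), brass (28 N) and steel (28 N). The force rose steeply on both sides.
- **Level:** The top read 78 to 79 mm above the bench over both bars, so it is level to within about 0.5 mm by touch. I took no separate camera measurement of the tilt.
- **Push tests:** I pushed the brass bar on its +y end and held about 5 to 6 N for roughly 0.8 s. I then pushed the steel bar on its −y end and held about 5 to 7 N for the same time. The fingertip stayed still to about 0.1 mm both times. These pushes were above the 2 to 3 N named, but well under the 20 N limit.
- **Last pictures:** In the wrist view, both bars lie within 1 to 2 mm of where they started and stick out at both ends. The top camera's networks saw only part of the brass bar and missed the steel one. The beaker and flask look untouched. The weight is not visible in the last picture I viewed, but the arm never went near it.

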